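# Take one blow with the bench impact tester

## Robot

A 6-joint arm with a two-finger parallel gripper is mounted at the origin on the work surface. World frame = base frame: x ahead of the robot, y to its left, z up, the work surface at z = 0. Lengths are in m, angles in rad, forces in N, time in s.
With the tool pointing down it reaches from about 0.35 to 0.975 m from the base axis. Payload 4.9 kg.
Tool frame: the origin (TCP) lies on the centre line of the jaws, within the pads' length; the fingertips stand ctrl.tcp_to_tips ahead of it and the grasp point (between the pads) lies 3 mm ahead of it (ctrl.tcp_to_tips is the distance from the TCP to the fingertips, in m); z points along the fingers, y is the direction in which the jaws open and shut (so a half turn about z gives the same grasp; the last joint's range is limited). The gripper opens to 85 mm and grips with 20 to 120 N. Pads are 22 mm wide; open, the fingers measure 114 mm over their backs; the gripper's body (76 mm by 85 mm) begins 54 mm behind the grasp point. The pads swing forward as they close: fully open they stand 13 mm farther back than shut.
Start: joints at [1.161, 0.053, 1.613, -0, 1.476, -0.119], TCP at [0.179, 0.599, 0.253] pointing down, gripper open.
Joint ranges: [-3.01, 3.01], [-1.01, 2.22], [0.06, 2.58], [-1.02, 4.17], [0.09, 2.62], [-3.14, 3.14]. Speed limits (rad/s): [2.57, 2.57, 3.14, 3.14, 3.14, 3.14].

## Interface

Orientations are given as a rotation vector (axis times angle).
In Python, from station import ctrl, vision gives the robot as it stands.
- The arm moves only by the tool jog_arm, never from a script. Its argument "deltas" is a list of rows, each a list of 7 numbers: the turn, a rotation vector about the tool's x, y, z in rad, then the shift along the tool's x, y, z in cm, then the opening, from 0 (shut) to 1 (fully open). A call has 1 to 12 rows; each row shifts and turns the commanded pose from where the row before left it, along the tool's axes as they then stand; what a row does not reach is not made up. A row lasts 1/12 s, in which the tool goes at most 41.7 mm and 7.16 degrees, less where a joint would pass 70% of its speed; a pose out of reach is approached as far as the arm can. A call with a gripper value outside its range is refused whole. The fingers move at their own pace and stop on an object; "grip_force" is the grip in N (left out, the last holds). Time passes only in rows, so rows that do not move let the fingers close. It gives the time, the measured TCP pose, the force and the opening at its end, in the units of the state.
- ctrl.get_obs(): the state, without advancing time (a new reading comes with each control period).
- vision.get_image(name): name is "scene" or "top" or "wrist"; returns (picture, depth): 384x512x3 uint8, red, green, blue; 384x512 float32, m along the optical axis (not along the pixel's ray), 0 where there is no reading.
- vision.calibration(name): a dict with "fx", "fy", "cx", "cy" (pixels), "rvec" (rotation vector, rad) and "tvec" (3), from world to camera coordinates, as OpenCV has them; the wrist camera has in their place "hand_eye" (4x4, takes a point from camera to tool coordinates, whose origin is the TCP and whose axes are the flange's). Camera axes: x right, y down, z forward; pixel columns grow to the right and rows downward; lengths in m; the calibration is good to about 2 mm. The wrist camera is an equidistant fisheye: a pixel r from the principal point sees the ray r / f radians off the axis. A picture is of the moment at which its call begins: read the wrist's pose just before it. calibration takes no time and is no camera call.
- ctrl.finish_job(): hands the job in, once; it reports no verdict.
The state is a dict: "t": time; "q": joint angles; "dq": joint speeds; "effort": joint torques, N m; "tool_pos": TCP position; "tool_rot": TCP orientation; "contact_force": force on the tool from outside, world axes, zero at the start; "wrist_torque": the same for the moment, N m; "opening": finger opening in m.
Only numpy, scipy, OpenCV 4.12 (cv2) and the standard library are available. Lean on these libraries where they do the work, as an engineer would, in place of code of your own. Each camera call takes 0.05 s, during which the arm holds its last target. There are 200 camera calls.

## Task

Take one test blow with the spring impact tester. Draw the red handle back against its spring until you feel the catch take hold (do not ram it on the rubber stop just behind), let go of it, slide the yellow pointer up to its stop at the striker end of its rails, then push the green button gently to fire, so that the striker throws the pointer back down the scale. The striker must never snap forward except by the button; leave everything else on the bench where it is and finish clear of the tester.

Things in the scene. Friction and masses are not known exactly. Their poses are not given: they have to be found in the camera images.
- tester: Grey base plate, 110 x 320 x 10 mm, of the fixed impact tester; origin on the bench under its middle. Its y axis is the stroke: the striker is drawn to +y and flies to -y; z is up. From the -y end come the yellow pointer, the steel striker bar with red handle between blue saddles (68 mm high), and the trip unit with green button. Only handle, fin and button stand higher than 68 mm.
- striker (a joint): Draw of the striker, m: 0 at rest, up to 0.062. Its spring pulls with 4 N at rest plus 0.18 N per mm. The catch is set anew each time, between 0.030 and 0.050: over the last 12 mm before it the pull rises by a further 4 to 7 N, then drops at once by as much as the sear clicks up. Once caught it stays within 1.5 mm of the catch when eased forward, and the pull on the handle falls to nothing.
- handle (a point): Centre of the upper part of the red cocking handle, an upright square post, 16 x 16 mm, from 64 to 124 mm above the bench; this point is at 104 mm. It moves with the striker. Behind the end of the striker bar a rigid rubber-faced stop, part of the trip unit, is met about 4 mm after the click: touch it with at most 12 N.
- pointer (a joint): Distance of the yellow pointer from its stop at the striker end, m: 0 at the stop, growing to the tester's -y, up to 0.075. Slides with about 1 N of friction and stays where it is left. The uncocked striker juts 8 mm past the stop, so the pointer gets to 0 only while the striker is cocked.
- fin (a point): Centre of the upright yellow fin on the pointer, the part to push: 24 mm across x, 10 mm thick along y, from 64 to 100 mm above the bench; this point is at 82 mm. It moves with the pointer. Below it the pointer is a block of 46 x 14 x 50 mm.
- button_nominal (a point): Top of the green trip button (cap 30 mm across x, 34 mm along y, 75 mm above the bench) at mid-setting. The trip unit with button, sear and stop is clamped up to 9 mm either way along y from this fixed point, which does not show the setting. The button goes 12 mm down, against up to 9 N, lets the striker go at about 8 mm and springs back; never press it with over 25 N.
- beaker_rim (a point): Small glass beaker, 66 mm wide, 88 mm high, loose, beside the tester; centre of its mouth. Leave it alone.
- dish: White porcelain dish, 84 mm wide, 32 mm high, loose, beside the tester. Origin under its middle. Leave it alone.
- coupon: White glazed test tile, 50 x 50 x 9 mm, loose, on the robot's side of the tester. Origin under its middle. Leave it alone.
- coupon_glazed: Blue glazed test tile, 50 x 50 x 9 mm, loose, on the robot's side of the tester. Origin under its middle. Leave it alone.
- reagent: White bottle with blue cap, 84 mm wide, 170 mm high, loose, to the left. Origin under its middle. Leave it alone.
- jug: Yellow plastic jug with a handle, 100 mm wide, 130 mm high, loose, to the right. Origin under its middle. Leave it alone.
- driver: Screwdriver lying to the left, loose. Leave it alone.

How it is judged:
On the way, in this order (a step that is already met when the one before it is completed fails the run):
1. the striker is cocked: drawn more than 27 mm, held still by the sear, with no finger on it (value of joint striker above 0.027 m and contact force between the fingers and striker below 0.2 N and velocity of joint striker between -0.02 and 0.02 m/s), for 0.3 s.
2. the pointer stands within 3 mm of its stop while the striker is still cocked (value of joint pointer below 0.003 m and value of joint striker above 0.027 m), for 0.1 s.
3. the button is down and the striker flies forward (faster than 0.3 m/s), with no finger on it (velocity of joint striker below -0.3 m/s and value of joint button above 0.004 m and contact force between the fingers and striker below 0.2 N).
At the end, for the whole second after the job is handed in: The striker is home (within 4 mm of its forward end) and still, and the pointer has been thrown to more than 18 mm from its stop and is still (value of joint striker below 0.004 m and value of joint pointer above 0.018 m and velocity of joint pointer between -0.01 and 0.01 m/s and velocity of joint striker between -0.02 and 0.02 m/s); the robot touches nothing.
It fails at once if the striker is pressed on the rubber stop with more than 12 N (contact force between striker and stop_pad above 12 N).
It fails at once if the striker snaps forward (faster than 0.3 m/s) without the button being pressed (velocity of joint striker below -0.3 m/s and value of joint button below 0.003 m).
It fails at once if the button is pressed with more than 25 N (contact force between the arm and button above 25 N).
It fails at once if a bystander is moved more than 30 mm (distance of any of beaker_rim, dish, coupon, coupon_glazed, reagent, jug, driver from where it was at the start of the episode above 0.03 m).
It also fails if it takes over 64 s, if anything falls off the work surface, if the arm or the gripper's body presses on something with over 40 N, if the wrist force passes 120 N, or if a joint passes its speed limit or range.

## Working session

There is one attempt and no reset: what is moved stays moved. The work goes in short steps, Python scripts to look and compute and a tool call to move; the robot and the scene stay as the last step left them, time stands still between calls to the robot, and variables do not carry over. Pictures are saved under pics/ and viewed, about 8 in all and at most 12, crops included, and the job is handed in when it is done.

Besides the shell and the picture viewer there is one more tool, called after "Call:" in YAML: its name, and indented under it one key for each argument. jog_arm: Moves the arm, as the interface text tells. Its arguments: {"type":"object","properties":{"deltas":{"type":"array"},"grip_force":{"type":"number"}},"required":["deltas"]}

```bash
ls; mkdir -p pics; python3 - <<'E'
from station import ctrl, vision
import cv2,numpy as np
print(ctrl.get_obs(), ctrl.tcp_to_tips)
for n in ("scene","top"):
    p,d=vision.get_image(n); np.savez('pics/%s0.npz'%n,p=p,d=d); cv2.imwrite('pics/%s0.png'%n,p[:,:,::-1]); print(n,vision.calibration(n))
a=cv2.imread('pics/scene0.png');b=cv2.imread('pics/top0.png')
cv2.imwrite('pics/both0.png',cv2.resize(np.vstack([a,b]),(800,1200))[:600]) 
E
```

```text
pics
{'t': 0.0, 'q': array([ 1.16098102e+00,  5.33537561e-02,  1.61425390e+00,  1.18964439e-05,
        1.47600611e+00, -1.18955604e-01]), 'dq': array([-8.00939693e-06, -1.12844704e-03, -8.04135291e-05, -8.96069708e-04,
        7.93528402e-04,  5.97251569e-04]), 'effort': array([-3.49111478e-04, -3.93687344e+01, -3.70175672e+01, -1.06114921e-04,
        7.14318754e-03, -2.58728761e-05]), 'tool_pos': array([0.17897913, 0.59823751, 0.25208885]), 'tool_rot': array([-4.55195911e-01, -3.10789346e+00,  3.05906288e-03]), 'contact_force': array([-0.17225623, -0.02194786,  0.76794367]), 'wrist_torque': array([0.00314691, 0.01771407, 0.01643706]), 'opening': 0.08504968964581816} 0.022
scene {'fx': 392.15489308358195, 'fy': 392.15489308358195, 'cx': 252.53236152290444, 'cy': 192.38025716556933, 'rvec': array([ 2.09345142,  1.39991392, -0.49346073]), 'tvec': array([-0.21509222, -0.35205887,  1.36439411])}
top {'fx': 435.04777346905126, 'fy': 435.04777346905126, 'cx': 252.89393409297284, 'cy': 194.2201117793108, 'rvec': array([ 2.15478167, -2.17798889,  0.12725041]), 'tvec': array([0.01564269, 0.5661292 , 1.25766133])}
```

View pics/top0.png

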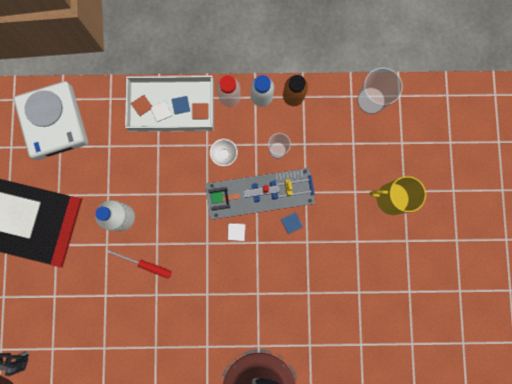

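View pics/scene0.png

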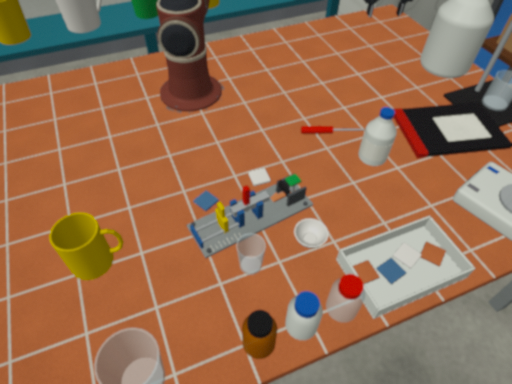

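The top view shows the tester around (261,193): button (217,198), handle (266,189), fin (289,186). Image left is +y and up is +x. The beaker is at (279,146), the dish at (223,152) and the tiles at (237,232) and (292,223).

```bash
cat > h.py <<'E'
import numpy as np,cv2
from station import ctrl,vision
from scipy.spatial.transform import Rotation as R
def ray(n,u,v,z):
    c=vision.calibration(n); M=cv2.Rodrigues(c['rvec'])[0]
    o=-M.T@c['tvec']; d=M.T@np.array([(u-c['cx'])/c['fx'],(v-c['cy'])/c['fy'],1]); return o+d*(z-o[2])/d[2]
def wray(u,v,z,o=None):
    c=vision.calibration('wrist'); o=o or ctrl.get_obs(); r=np.hypot(u-c['cx'],v-c['cy']);th=r/c['fx']
    d=np.array([(u-c['cx'])/r*np.sin(th),(v-c['cy'])/r*np.sin(th),np.cos(th)]) if r>0 else np.array([0,0,1.])
    T=np.eye(4);T[:3,:3]=R.from_rotvec(o['tool_rot']).as_matrix();T[:3,3]=o['tool_pos'];T=T@c['hand_eye']
    d=T[:3,:3]@d;p=T[:3,3]; return p+d*(z-p[2])/d[2]
E
python3 - <<'E'
from h import *
f=np.load('pics/top0.npz');p=f['p'];hsv=cv2.cvtColor(p,cv2.COLOR_RGB2HSV)
def blob(name,lo,hi,z,roi):
    m=cv2.inRange(hsv,lo,hi);k=np.zeros_like(m);x0,y0,x1,y1=roi;k[y0:y1,x0:x1]=m[y0:y1,x0:x1]
    v,u=np.nonzero(k); print(name,len(u),u.mean(),v.mean(),u.min(),u.max(),v.min(),v.max(),ray('top',u.mean(),v.mean(),z).round(4))
blob('green',(45,80,40),(85,255,255),.075,(200,160,320,225))
blob('yellow',(22,120,100),(35,255,255),.1,(200,160,320,205))
blob('red',(0,200,80),(4,255,255),.12,(258,175,275,200))
blob('blue',(100,100,40),(125,255,255),.06,(200,160,320,205))
for n,u,v,z in (('beaker',279,140,.088),('dish',223,152,.03),('tile',237,232,.009),('btile',292,223,.009)):print(n,ray('top',u,v,z))
c=p[160:240,195:330];cv2.imwrite('pics/c0.png',cv2.resize(c,(800,474),interpolation=cv2.INTER_CUBIC)[:,:,::-1])
print({k:v for k,v in vision.calibration('wrist').items()})
E
```

```text
green 125 216.6 196.792 211 222 191 202 [0.5551 0.1137 0.075 ]
yellow 89 288.2134831460674 186.73033707865167 285 291 179 194 [ 0.5787 -0.0896  0.1   ]
red 19 265.57894736842104 188.10526315789474 264 267 186 190 [ 0.573  -0.0251  0.12  ]
blue 144 278.93055555555554 188.98611111111111 252 313 175 201 [ 0.5776 -0.066   0.06  ]
beaker [ 0.71597776 -0.06683708  0.088     ]
dish [0.69480096 0.09782048 0.03      ]
tile [0.45577612 0.05814921 0.009     ]
btile [ 0.48085021 -0.10673123  0.009     ]
{'fx': 297.3186396354542, 'fy': 297.3186396354542, 'cx': 258.16767678310254, 'cy': 190.54668489642157, 'hand_eye': array([[-8.52042598e-04, -9.62155021e-01, -2.72501358e-01,
         6.83489240e-02],
       [ 9.99998818e-01, -4.71116161e-04, -1.46331312e-03,
        -7.32181328e-04],
       [ 1.27955427e-03, -2.72502283e-01,  9.62154285e-01,
        -1.20712058e-01],
       [ 0.00000000e+00,  0.00000000e+00,  0.00000000e+00,
         1.00000000e+00]])}
```

View pics/c0.png

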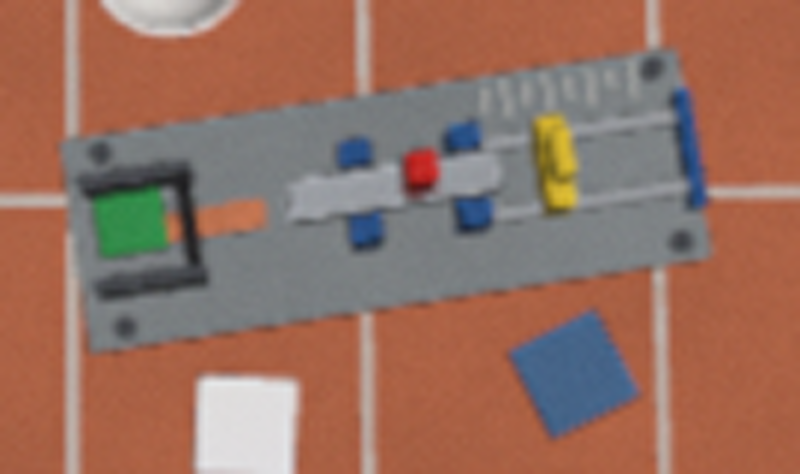

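```bash
python3 - <<'E'
from h import *
C=[ray('top',195+x/5.926,160+y/5.926,.01) for x,y in ((62,143),(672,50),(710,257),(92,350))]
print(np.round(C,4)); c=np.mean(C,0); s=(C[0]-C[1])+(C[3]-C[2]); s/=np.linalg.norm(s); n=np.array([s[1],-s[0],0])
print('mid',c,'s',s,'n',n,[np.linalg.norm(C[0]-C[1]),np.linalg.norm(C[1]-C[2])])
for k,P in dict(green=[.5551,.1137,.075],fin=[.5787,-.0896,.1],handle=[.573,-.0251,.12]).items():
    d=np.array(P)-c; print(k,'along',d@s,'across',d@n)
o=ctrl.get_obs();T=R.from_rotvec(o['tool_rot']).as_matrix();print(T.round(4))
yaw=np.arctan2(T[1,1],T[0,1]);print('tool y yaw',np.degrees(yaw),'stroke yaw',np.degrees(np.arctan2(s[1],s[0])))
E
```

```text
[[ 0.6009  0.1523  0.01  ]
 [ 0.6457 -0.1599  0.01  ]
 [ 0.5391 -0.1765  0.01  ]
 [ 0.4952  0.1371  0.01  ]]
mid [ 0.57020238 -0.01175827  0.01      ] s [-0.14032158  0.99010598  0.        ] n [0.99010598 0.14032158 0.        ] [np.float64(0.3154672811416002), np.float64(0.10792903372721085)]
green along 0.12633617746784248 across 0.0026515457329383363
fin along -0.078263957814448 across -0.0025093304008617836
handle along -0.01360228901654371 across 0.0008978074405134368
[[-9.580e-01  2.868e-01 -7.000e-04]
 [ 2.868e-01  9.580e-01 -1.700e-03]
 [ 2.000e-04 -1.800e-03 -1.000e+00]]
tool y yaw 73.33643907545714 stroke yaw 98.0664551387815
```

Call:
jog_arm:
  deltas:
    - [0, 0, -0.108, 0, 0, 0, 0]
    - [0, 0, -0.108, 0, 0, 0, 0]
    - [0, 0, -0.108, 0, 0, 0, 0]
    - [0, 0, -0.108, 0, 0, 0, 0]
    - [0, 0, 0, -0.8, -1.8, 0, 0]
    - [0, 0, 0, -1.5, -3.5, 0, 0]
    - [0, 0, 0, -1.5, -3.5, 0, 0]
    - [0, 0, 0, -1.5, -3.5, 0, 0]
    - [0, 0, 0, -1.5, -3.5, 0, 0]
    - [0, 0, 0, -1.5, -3.5, 0, 0]
    - [0, 0, 0, -1.5, -3.5, 0, 0]
    - [0, 0, 0, -1.5, -3.5, 0, 0]
  grip_force: 20

```text
t: 1.1
tool_pos: [0.3283, 0.3525, 0.2528]
tool_rot: [0.222, -3.133, 0.001]
contact_force: [1.4, -0.9, 0.3]
opening: -0.0001
```

Call:
jog_arm:
  deltas:
    - [0, 0, 0, -1.5, -3.5, 0, 0]
    - [0, 0, 0, -1.5, -3.5, 0, 0]
    - [0, 0, 0, -1.5, -3.5, 0, 0]
    - [0, 0, 0, -1.5, -3.5, 0, 0]
    - [0, 0, 0, -1.5, -3.5, 0, 0]
    - [0, 0, 0, -1.5, -3.5, 0, 0]
    - [0, 0, 0, -1.5, -3.5, 0, 0]
    - [0, 0, 0, -1.5, -3.5, 0, 0]
    - [0, 0, 0, -1.5, -3.5, 0, 0]
    - [0, 0, 0, -1.5, -3.5, 0, 0]
    - [0, 0, 0, -1.0, -2.3, 0, 0]
    - [0, 0, 0, 0, 0, 0, 0]

```text
t: 2.1
tool_pos: [0.5404, 0.0037, 0.2526]
tool_rot: [0.214, -3.134, 0.002]
contact_force: [-0.0, 0.8, -0.1]
opening: -0.0001
```

```bash
python3 - <<'E'
from h import *
o=ctrl.get_obs();p,d=vision.get_image('wrist');np.savez('pics/w1.npz',p=p,d=d);cv2.imwrite('pics/w1.png',cv2.resize(p[:,:,::-1],(800,600)))
print(o['tool_pos'],o['tool_rot'],o['contact_force'],o['opening'],o['t']);T=R.from_rotvec(o['tool_rot']).as_matrix();print(T.round(3))
hsv=cv2.cvtColor(p,cv2.COLOR_RGB2HSV);mid=np.array([.5702,-.01176,.01]);s=np.array([-.1403,.9901,0]);n=np.array([.9901,.1403,0])
for nm,lo,hi,z in (('green',(45,80,40),(85,255,255),.075),('yellow',(22,120,100),(35,255,255),.1),('red',(0,180,60),(4,255,255),.124)):
    m=cv2.inRange(hsv,lo,hi);k,l,st,ce=cv2.connectedComponentsWithStats(m)
    for i in range(1,k):
        if st[i,4]>60:
            q=wray(*ce[i],z,o);print(nm,st[i],ce[i].round(1),q.round(4),'along',((q-mid)@s).round(4),((q-mid)@n).round(4))
E
```

```text
[0.54035331 0.00365745 0.25260127] [ 2.13794917e-01 -3.13362396e+00  2.01471314e-03] [-0.04458888  0.77021238 -0.07614361] -9.014527389857685e-05 2.1
[[-0.991 -0.136 -0.001]
 [-0.136  0.991 -0.001]
 [ 0.001 -0.001 -1.   ]]
green [340 189  31  27 770] [355.3 202.2] [0.5546 0.1112 0.075 ] along 0.1239 0.0018
yellow [   0  115   27   62 1369] [ 11.3 144.6] [ 0.5322 -0.2995  0.1   ] along -0.2795 -0.078
yellow [ 154  173   31   49 1032] [170.2 198.6] [ 0.569  -0.0821  0.1   ] along -0.0695 -0.0111
red [455  47  49  51 812] [478.3  71. ] [0.3884 0.2049 0.124 ] along 0.24 -0.1496
red [216 197  18  31 430] [224.8 212.5] [ 0.5664 -0.0244  0.124 ] along -0.012 -0.0055
```

View pics/w1.png

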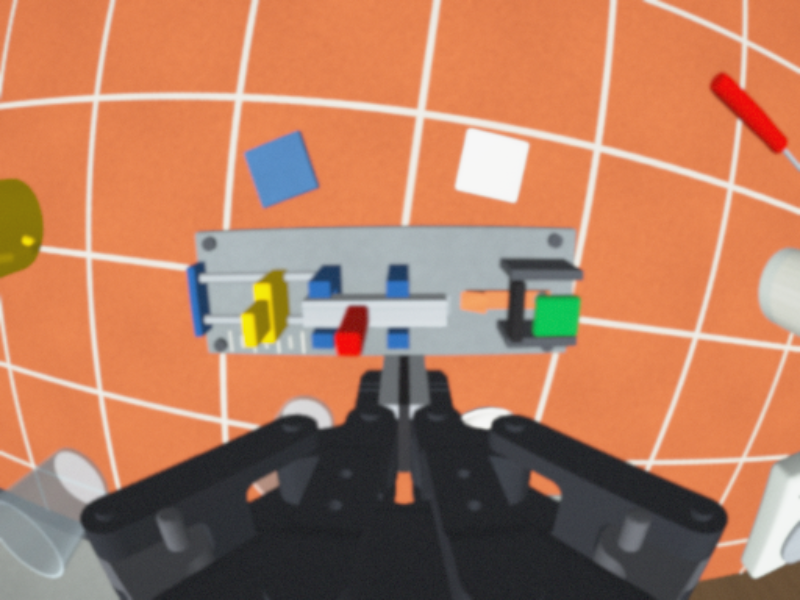

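```bash
python3 - <<'E'
from h import *
mid=np.array([.5702,-.01176,.01]);s=np.array([-.1403,.9901,0]);n=np.array([.9901,.1403,0])
o=ctrl.get_obs()
for nm,u,v,z in (('handle',349,345,.124),('finTop',254,325,.1),('finTopL',244,332,.1),('btnTopL',533,316,.075),('btnTopR',577,316,.075),('end',200,300,.03)):
    q=wray(u/1.5625,v/1.5625,z,o);print(nm,q.round(4),((q-mid)@s).round(4),((q-mid)@n).round(4))
q=o['tool_pos'];print('tcp',((q-mid)@s).round(4),((q-mid)@n).round(4))
E
```

```text
handle [ 0.5735 -0.0227  0.124 ] -0.0113 0.0017
finTop [ 0.579  -0.0875  0.1   ] -0.0762 -0.0019
finTopL [ 0.5849 -0.0943  0.1   ] -0.0838 0.003
btnTopL [0.5555 0.0972 0.075 ] 0.11 0.0007
btnTopR [0.5513 0.1301 0.075 ] 0.1431 0.0011
end [ 0.592  -0.1573  0.03  ] -0.1471 0.0012
tcp 0.0215 -0.0281
```

Call:
jog_arm:
  deltas:
    - [0, 0, 0, -1.0, -2.25, 0, 0]
    - [0, 0, 0, -1.0, -2.25, 0, 0]
    - [0, 0, 0, -0.8, -2.25, 0, 0]
    - [0, 0, 0, 0, 0, 0, 0]
    - [0, 0, 0, 0, 0, 3, 0]
    - [0, 0, 0, 0, 0, 3, 0]
    - [0, 0, 0, 0, 0, 2, 0]
    - [0, 0, 0, 0, 0, 0, 0]

```text
t: 2.82
tool_pos: [0.5722, -0.0532, 0.1671]
tool_rot: [0.223, -3.123, -0.006]
contact_force: [-0.7, 0.1, -0.8]
opening: -0.0001
```

```bash
python3 - <<'E'
from h import *
o=ctrl.get_obs();mid=np.array([.5702,-.01176,.01]);s=np.array([-.1403,.9901,0]);n=np.array([.9901,.1403,0])
q=o['tool_pos'];print('tcp',q,((q-mid)@s).round(4),((q-mid)@n).round(4),o['contact_force'])
p,d=vision.get_image('wrist');cv2.imwrite('pics/w2.png',p[:,:,::-1])
E
```

```text
tcp [ 0.57215667 -0.05316503  0.16712658] -0.0413 -0.0039 [-0.70802086  0.13515359 -0.77083778]
```

View pics/w2.png

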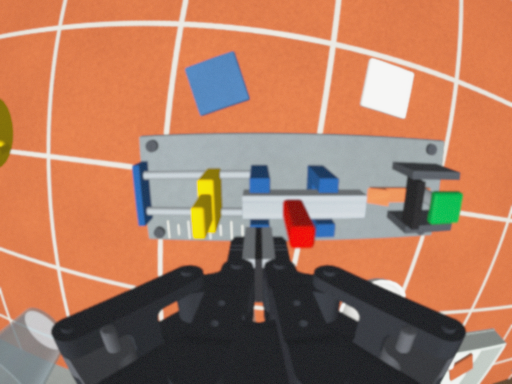

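The closed fingertips at (258,240) sit between the fin (205,205) and the handle (299,225), so the way down is clear.

Call:
jog_arm:
  deltas:
    - [0, 0, 0, -0.3, -0.3, 0, 0]
    - [0, 0, 0, 0, 0, 2.6, 0]
    - [0, 0, 0, 0, 0, 2.6, 0]
    - [0, 0, 0, 0, 0, 0, 0]
    - [0, 0, 0, 0, 0, 0, 0]
    - [0, 0, 0, 0, 0, 0, 0]

```text
t: 3.37
tool_pos: [0.5811, -0.0581, 0.124]
tool_rot: [-0.222, 3.13, -0.002]
contact_force: [-0.1, 0.2, 0.5]
opening: -0.0
```

Call:
jog_arm:
  deltas:
    - [0, 0, 0, 0.4, 0, 0.6, 0]
    - [0, 0, 0, 0, 0.4, 0, 0]
    - [0, 0, 0, 0, 0.4, 0, 0]
    - [0, 0, 0, 0, 0, 0, 0]
    - [0, 0, 0, 0, 0, 0, 0]

```text
t: 3.78
tool_pos: [0.5747, -0.0503, 0.1158]
tool_rot: [-0.222, 3.133, -0.0]
contact_force: [-0.7, -0.2, 0.2]
opening: 0.0001
```

Call:
jog_arm:
  deltas:
    - [0, 0, 0, 0, 0.3, 0, 0]
    - [0, 0, 0, 0, 0, 0, 0]
    - [0, 0, 0, 0, 0, 0, 0]

```text
t: 4.03
tool_pos: [0.5741, -0.0475, 0.1154]
tool_rot: [-0.222, 3.134, -0.0]
contact_force: [-0.2, -0.5, -0.0]
opening: -0.0002
```

Call:
jog_arm:
  deltas:
    - [0, 0, 0, 0, 0.3, 0, 0]
    - [0, 0, 0, 0, 0, 0, 0]
    - [0, 0, 0, 0, 0, 0, 0]

```text
t: 4.28
tool_pos: [0.5738, -0.0452, 0.1154]
tool_rot: [-0.222, 3.133, -0.002]
contact_force: [-0.2, -3.6, -0.1]
opening: -0.0002
```

Call:
jog_arm:
  deltas:
    - [0, 0, 0, 0, 0.3, 0, 0]
    - [0, 0, 0, 0, 0, 0, 0]
    - [0, 0, 0, 0, 0, 0, 0]

```text
t: 4.53
tool_pos: [0.5734, -0.0421, 0.1154]
tool_rot: [-0.222, 3.133, -0.001]
contact_force: [0.5, -4.2, -0.3]
opening: -0.0001
```

Contact was at y≈-0.0452 with the pull at 4 N. I'll draw to about 17 mm, then feel in small steps.

Call:
jog_arm:
  deltas:
    - [0, 0, 0, 0, 0.3, 0, 0]
    - [0, 0, 0, 0, 0.3, 0, 0]
    - [0, 0, 0, 0, 0.3, 0, 0]
    - [0, 0, 0, 0, 0.3, 0, 0]
    - [0, 0, 0, 0, 0.2, 0, 0]
    - [0, 0, 0, 0, 0, 0, 0]
    - [0, 0, 0, 0, 0, 0, 0]

```text
t: 5.12
tool_pos: [0.5715, -0.0288, 0.1154]
tool_rot: [-0.222, 3.133, -0.003]
contact_force: [2.2, -7.0, -0.9]
opening: -0.0003
```

Call:
jog_arm:
  deltas:
    - [0, 0, 0, 0, 0.2, 0, 0]
    - [0, 0, 0, 0, 0.2, 0, 0]
    - [0, 0, 0, 0, 0.1, 0, 0]
    - [0, 0, 0, 0, 0, 0, 0]
    - [0, 0, 0, 0, 0, 0, 0]

```text
t: 5.53
tool_pos: [0.5708, -0.0241, 0.1155]
tool_rot: [-0.221, 3.133, -0.004]
contact_force: [0.5, -7.6, 0.3]
opening: 0.0001
```

Call:
jog_arm:
  deltas:
    - [0, 0, 0, 0, 0.2, 0, 0]
    - [0, 0, 0, 0, 0.2, 0, 0]
    - [0, 0, 0, 0, 0, 0, 0]
    - [0, 0, 0, 0, 0, 0, 0]

```text
t: 5.87
tool_pos: [0.5703, -0.0203, 0.1154]
tool_rot: [-0.221, 3.133, -0.005]
contact_force: [1.0, -8.4, 0.2]
opening: -0.0003
```

Call:
jog_arm:
  deltas:
    - [0, 0, 0, 0, 0.2, 0, 0]
    - [0, 0, 0, 0, 0.2, 0, 0]
    - [0, 0, 0, 0, 0, 0, 0]
    - [0, 0, 0, 0, 0, 0, 0]

```text
t: 6.2
tool_pos: [0.5697, -0.0166, 0.1155]
tool_rot: [-0.221, 3.133, -0.005]
contact_force: [1.1, -9.9, -0.6]
opening: 0.0001
```

Call:
jog_arm:
  deltas:
    - [0, 0, 0, 0, 0.2, 0, 0]
    - [0, 0, 0, 0, 0.1, 0, 0]
    - [0, 0, 0, 0, 0, 0, 0]
    - [0, 0, 0, 0, 0, 0, 0]

```text
t: 6.53
tool_pos: [0.5695, -0.0147, 0.1155]
tool_rot: [-0.221, 3.133, -0.009]
contact_force: [1.2, -12.3, -1.4]
opening: -0.0003
```

Call:
jog_arm:
  deltas:
    - [0, 0, 0, 0, 0.2, 0, 0]
    - [0, 0, 0, 0, 0, 0, 0]
    - [0, 0, 0, 0, 0, 0, 0]

```text
t: 6.78
tool_pos: [0.5692, -0.0129, 0.1155]
tool_rot: [-0.221, 3.133, -0.01]
contact_force: [3.1, -13.3, -0.8]
opening: -0.0001
```

Call:
jog_arm:
  deltas:
    - [0, 0, 0, 0, 0.12, 0, 0]
    - [0, 0, 0, 0, 0, 0, 0]
    - [0, 0, 0, 0, 0, 0, 0]

```text
t: 7.03
tool_pos: [0.5691, -0.012, 0.1155]
tool_rot: [-0.221, 3.133, -0.01]
contact_force: [1.9, -14.0, -1.5]
opening: 0.0004
```

Call:
jog_arm:
  deltas:
    - [0, 0, 0, 0, 0.12, 0, 0]
    - [0, 0, 0, 0, 0, 0, 0]
    - [0, 0, 0, 0, 0, 0, 0]

```text
t: 7.28
tool_pos: [0.569, -0.011, 0.1156]
tool_rot: [-0.221, 3.133, -0.011]
contact_force: [1.9, -15.1, -1.1]
opening: 0.0003
```

Call:
jog_arm:
  deltas:
    - [0, 0, 0, 0, 0.12, 0, 0]
    - [0, 0, 0, 0, 0, 0, 0]
    - [0, 0, 0, 0, 0, 0, 0]

```text
t: 7.53
tool_pos: [0.5688, -0.01, 0.1156]
tool_rot: [-0.221, 3.133, -0.012]
contact_force: [2.6, -15.6, -0.7]
opening: 0.0
```

Call:
jog_arm:
  deltas:
    - [0, 0, 0, 0, 0.12, 0, 0]
    - [0, 0, 0, 0, 0, 0, 0]
    - [0, 0, 0, 0, 0, 0, 0]

```text
t: 7.78
tool_pos: [0.5687, -0.0089, 0.1156]
tool_rot: [-0.221, 3.133, -0.012]
contact_force: [2.0, -15.1, -1.9]
opening: -0.0002
```

Call:
jog_arm:
  deltas:
    - [0, 0, 0, 0, 0.1, 0, 0]
    - [0, 0, 0, 0, 0, 0, 0]
    - [0, 0, 0, 0, 0, 0, 0]

```text
t: 8.03
tool_pos: [0.5686, -0.0081, 0.1155]
tool_rot: [-0.221, 3.133, -0.013]
contact_force: [2.3, -16.4, -2.0]
opening: -0.0001
```

Call:
jog_arm:
  deltas:
    - [0, 0, 0, 0, 0.1, 0, 0]
    - [0, 0, 0, 0, 0, 0, 0]
    - [0, 0, 0, 0, 0, 0, 0]

```text
t: 8.28
tool_pos: [0.5684, -0.0073, 0.1156]
tool_rot: [-0.221, 3.133, -0.013]
contact_force: [1.5, -16.3, -1.9]
opening: 0.0003
```

Call:
jog_arm:
  deltas:
    - [0, 0, 0, 0, 0.1, 0, 0]
    - [0, 0, 0, 0, 0, 0, 0]
    - [0, 0, 0, 0, 0, 0, 0]

```text
t: 8.53
tool_pos: [0.5683, -0.0064, 0.1156]
tool_rot: [-0.221, 3.133, -0.013]
contact_force: [1.8, -16.7, -1.9]
opening: -0.0001
```

Call:
jog_arm:
  deltas:
    - [0, 0, 0, 0, 0.1, 0, 0]
    - [0, 0, 0, 0, 0, 0, 0]
    - [0, 0, 0, 0, 0, 0, 0]

```text
t: 8.78
tool_pos: [0.5682, -0.0055, 0.1156]
tool_rot: [-0.221, 3.133, -0.014]
contact_force: [1.7, -17.5, -1.5]
opening: -0.0001
```

Call:
jog_arm:
  deltas:
    - [0, 0, 0, 0, 0.1, 0, 0]
    - [0, 0, 0, 0, 0, 0, 0]
    - [0, 0, 0, 0, 0, 0, 0]

```text
t: 9.03
tool_pos: [0.568, -0.0046, 0.1156]
tool_rot: [-0.221, 3.133, -0.014]
contact_force: [2.5, -18.5, -1.8]
opening: -0.0002
```

Call:
jog_arm:
  deltas:
    - [0, 0, 0, 0, 0.08, 0, 0]
    - [0, 0, 0, 0, 0, 0, 0]
    - [0, 0, 0, 0, 0, 0, 0]

```text
t: 9.28
tool_pos: [0.5677, -0.0022, 0.1155]
tool_rot: [-0.221, 3.133, -0.008]
contact_force: [1.0, -11.8, -1.0]
opening: 0.0004
```

The click came: pull dropped from 18.5 to 11.8 N at about 42 mm. Now easing forward slowly.

Call:
jog_arm:
  deltas:
    - [0, 0, 0, 0, -0.1, 0, 0]
    - [0, 0, 0, 0, -0.1, 0, 0]
    - [0, 0, 0, 0, -0.1, 0, 0]
    - [0, 0, 0, 0, -0.1, 0, 0]
    - [0, 0, 0, 0, 0, 0, 0]
    - [0, 0, 0, 0, 0, 0, 0]

```text
t: 9.78
tool_pos: [0.568, -0.0045, 0.1154]
tool_rot: [-0.221, 3.133, -0.003]
contact_force: [1.2, -7.2, -0.4]
opening: -0.0002
```

Call:
jog_arm:
  deltas:
    - [0, 0, 0, 0, -0.1, 0, 0]
    - [0, 0, 0, 0, -0.1, 0, 0]
    - [0, 0, 0, 0, 0, 0, 0]
    - [0, 0, 0, 0, 0, 0, 0]

```text
t: 10.12
tool_pos: [0.5678, -0.0049, 0.1151]
tool_rot: [0.222, -3.133, -0.002]
contact_force: [-0.1, 0.5, 0.3]
opening: 0.0001
```

Call:
jog_arm:
  deltas:
    - [0, 0, 0, 0, -0.5, 0, 0]
    - [0, 0, 0, 0, -1.5, 0, 0]
    - [0, 0, 0, 0, 0, -2.2, 0]
    - [0, 0, 0, 0, 0, -2.2, 0]
    - [0, 0, 0, 0, -3, 0, 0]
    - [0, 0, 0, 0, -3, 0, 0]
    - [0, 0, 0, 0, -3.4, 0, 0]
    - [0, 0, 0, 0, 0, 0, 0]
    - [0, 0, 0, 0, 0, 0, 0]
    - [0, 0, 0, 0, 0, 0, 0]

```text
t: 10.95
tool_pos: [0.5839, -0.118, 0.159]
tool_rot: [0.221, -3.133, -0.002]
contact_force: [0.3, 0.5, 0.5]
opening: -0.0001
```

```bash
python3 - <<'E'
from h import *
o=ctrl.get_obs();mid=np.array([.5702,-.01176,.01]);s=np.array([-.1403,.9901,0]);n=np.array([.9901,.1403,0])
q=o['tool_pos'];print('tcp',q,((q-mid)@s).round(4),((q-mid)@n).round(4),o['contact_force'])
p,d=vision.get_image('wrist');cv2.imwrite('pics/w3.png',p[:,:,::-1])
E
```

```text
tcp [ 0.58385503 -0.1180052   0.15895594] -0.1071 -0.0014 [0.26366352 0.54912584 0.51575343]
```

View pics/w3.png

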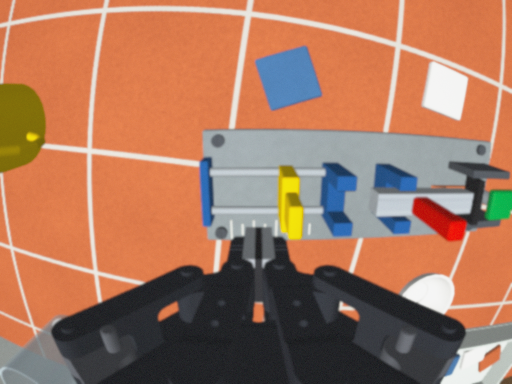

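The striker stays cocked (handle now at (440,218)), and the fingertips at (258,237) are on the -y side of the fin (292,215). I'll lower and push the fin.

Call:
jog_arm:
  deltas:
    - [0, 0, 0, 0, 0, 2, 0]
    - [0, 0, 0, 0, 0, 2, 0]
    - [0, 0, 0, 0, 0, 1.8, 0]
    - [0, 0, 0, 0, 0.4, 0, 0]
    - [0, 0, 0, 0, 0.4, 0, 0]
    - [0, 0, 0, 0, 0, 0, 0]
    - [0, 0, 0, 0, 0, 0, 0]

```text
t: 11.58
tool_pos: [0.584, -0.1098, 0.1031]
tool_rot: [-0.223, 3.131, -0.001]
contact_force: [0.4, -0.7, 0.4]
opening: 0.0001
```

Call:
jog_arm:
  deltas:
    - [0, 0, 0, 0, 0.3, 0, 0]
    - [0, 0, 0, 0, 0.3, 0, 0]
    - [0, 0, 0, 0, 0.2, 0, 0]
    - [0, 0, 0, 0, 0, 0, 0]
    - [0, 0, 0, 0, 0, 0, 0]

```text
t: 12.0
tool_pos: [0.5819, -0.1023, 0.1015]
tool_rot: [-0.222, 3.134, 0.0]
contact_force: [-0.5, -0.3, 0.5]
opening: 0.0003
```

Call:
jog_arm:
  deltas:
    - [0, 0, 0, 0, 0.2, 0, 0]
    - [0, 0, 0, 0, 0.2, 0, 0]
    - [0, 0, 0, 0, 0.2, 0, 0]
    - [0, 0, 0, 0, 0, 0, 0]
    - [0, 0, 0, 0, 0, 0, 0]

```text
t: 12.42
tool_pos: [0.5808, -0.0962, 0.1011]
tool_rot: [0.222, -3.133, -0.001]
contact_force: [-0.1, -1.1, 0.3]
opening: 0.0004
```

Call:
jog_arm:
  deltas:
    - [0, 0, 0, 0, 0.2, 0, 0]
    - [0, 0, 0, 0, 0.2, 0, 0]
    - [0, 0, 0, 0, 0.1, 0, 0]
    - [0, 0, 0, 0, 0, 0, 0]
    - [0, 0, 0, 0, 0, 0, 0]

```text
t: 12.83
tool_pos: [0.5802, -0.0913, 0.1012]
tool_rot: [0.222, -3.133, -0.001]
contact_force: [0.3, 0.6, -0.1]
opening: -0.0001
```

Call:
jog_arm:
  deltas:
    - [0, 0, 0, 0, 0.2, 0, 0]
    - [0, 0, 0, 0, 0.2, 0, 0]
    - [0, 0, 0, 0, 0, 0, 0]
    - [0, 0, 0, 0, 0, 0, 0]

```text
t: 13.17
tool_pos: [0.5797, -0.0873, 0.1013]
tool_rot: [0.222, -3.134, -0.001]
contact_force: [0.5, -0.6, -0.2]
opening: -0.0001
```

Call:
jog_arm:
  deltas:
    - [0, 0, 0, 0, 0.2, 0, 0]
    - [0, 0, 0, 0, 0.2, 0, 0]
    - [0, 0, 0, 0, 0, 0, 0]
    - [0, 0, 0, 0, 0, 0, 0]

```text
t: 13.5
tool_pos: [0.5792, -0.0834, 0.1014]
tool_rot: [-0.222, 3.134, 0.001]
contact_force: [-0.1, 1.0, -0.8]
opening: 0.0001
```

Call:
jog_arm:
  deltas:
    - [0, 0, 0, 0, 0.2, 0, 0]
    - [0, 0, 0, 0, 0.2, 0, 0]
    - [0, 0, 0, 0, 0, 0, 0]
    - [0, 0, 0, 0, 0, 0, 0]

```text
t: 13.83
tool_pos: [0.5791, -0.0823, 0.1015]
tool_rot: [-0.222, 3.133, -0.009]
contact_force: [1.0, -10.4, -2.0]
opening: -0.0001
```

Pointer is at its stop (10 N at y=-0.0823). Backing off, rising and crossing to above the button.

Call:
jog_arm:
  deltas:
    - [0, 0, 0, 0, -0.5, 0, 0]
    - [0, 0, 0, 0, -1.5, 0, 0]
    - [0, 0, 0, 0, -0.5, 0, 0]
    - [0, 0, 0, 0, 0, -3.2, 0]
    - [0, 0, 0, 0, 0, -3.2, 0]
    - [0, 0, 0, 0, 0, -1, 0]
    - [0, 0, 0, 0, 0, 0, 0]
    - [0, 0, 0, 0, 0, 0, 0]

```text
t: 14.5
tool_pos: [0.5824, -0.1047, 0.1755]
tool_rot: [-0.221, 3.133, -0.0]
contact_force: [-0.1, 0.7, -0.2]
opening: 0.0001
```

Call:
jog_arm:
  deltas:
    - [0, 0, 0, 0, 3, 0, 0]
    - [0, 0, 0, 0, 3, 0, 0]
    - [0, 0, 0, 0, 3, 0, 0]
    - [0, 0, 0, 0, 3, 0, 0]
    - [0, 0, 0, 0, 3, 0, 0]
    - [0, 0, 0, 0, 3, 0, 0]
    - [0, 0, 0, 0, 3, 0, 0]
    - [0, 0, 0, 0, 0, 0, 0]
    - [0, 0, 0, 0, 0, 0, 0]
    - [0, 0, 0, 0, 0, 0, 0]

```text
t: 15.33
tool_pos: [0.5517, 0.1032, 0.1734]
tool_rot: [0.222, -3.131, 0.001]
contact_force: [1.4, -0.7, 0.3]
opening: -0.0002
```

```bash
python3 - <<'E'
from h import *
o=ctrl.get_obs();mid=np.array([.5702,-.01176,.01]);s=np.array([-.1403,.9901,0]);n=np.array([.9901,.1403,0])
q=o['tool_pos'];print('tcp',q,((q-mid)@s).round(4),((q-mid)@n).round(4),o['contact_force'])
p,d=vision.get_image('wrist');cv2.imwrite('pics/w4.png',p[:,:,::-1])
hsv=cv2.cvtColor(p,cv2.COLOR_RGB2HSV);m=cv2.inRange(hsv,(45,80,40),(85,255,255));k,l,st,ce=cv2.connectedComponentsWithStats(m)
for i in range(1,k):
    if st[i,4]>60:
        x,y,w,h,_=st[i]
        for u,v in (ce[i],(x,y+h/2),(x+w,y+h/2)):
            g=wray(u,v,.075,o);print(st[i],g.round(4),((g-mid)@s).round(4),((g-mid)@n).round(4))
E
```

```text
tcp [0.5516982  0.10320506 0.17335969] 0.1164 -0.0022 [ 1.44913882 -0.73647584  0.29154454]
[ 249  186   45   38 1616] [0.5548 0.1128 0.075 ] 0.1255 0.0022
[ 249  186   45   38 1616] [0.5574 0.0955 0.075 ] 0.108 0.0024
[ 249  186   45   38 1616] [0.5525 0.1303 0.075 ] 0.1431 0.0024
```

View pics/w4.png

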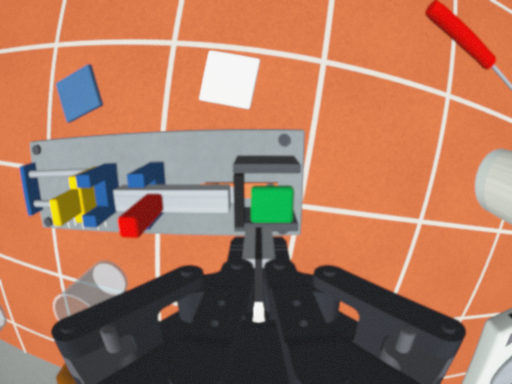

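Pointer is against the front saddle (75,205), the handle is still drawn (141,215), and the button is at (272,205). Aligning over the button and descending.

Call:
jog_arm:
  deltas:
    - [0, 0, 0, -0.3, 0.9, 0, 0]
    - [0, 0, 0, 0, 0, 2.5, 0]
    - [0, 0, 0, 0, 0, 2.5, 0]
    - [0, 0, 0, 0, 0, 1.7, 0]
    - [0, 0, 0, 0, 0, 0, 0]
    - [0, 0, 0, 0, 0, 0, 0]
    - [0, 0, 0, 0, 0, 0, 0]
    - [0, 0, 0, 0, 0, 0, 0]

```text
t: 16.05
tool_pos: [0.5557, 0.1127, 0.1103]
tool_rot: [-0.221, 3.131, 0.0]
contact_force: [0.3, 0.2, 0.3]
opening: -0.0002
```

Call:
jog_arm:
  deltas:
    - [0, 0, 0, 0, 0, 0.2, 0]
    - [0, 0, 0, 0, 0, 0.2, 0]
    - [0, 0, 0, 0, 0, 0.2, 0]
    - [0, 0, 0, 0, 0, 0, 0]
    - [0, 0, 0, 0, 0, 0, 0]

```text
t: 16.47
tool_pos: [0.5542, 0.1128, 0.1022]
tool_rot: [0.222, -3.133, -0.0]
contact_force: [-0.3, 0.3, 0.4]
opening: 0.0002
```

Call:
jog_arm:
  deltas:
    - [0, 0, 0, 0, 0, 0.15, 0]
    - [0, 0, 0, 0, 0, 0.15, 0]
    - [0, 0, 0, 0, 0, 0, 0]
    - [0, 0, 0, 0, 0, 0, 0]

```text
t: 16.8
tool_pos: [0.5542, 0.1128, 0.0991]
tool_rot: [0.222, -3.133, 0.0]
contact_force: [-0.8, -0.5, 0.7]
opening: -0.0003
```

Call:
jog_arm:
  deltas:
    - [0, 0, 0, 0, 0, 0.15, 0]
    - [0, 0, 0, 0, 0, 0.15, 0]
    - [0, 0, 0, 0, 0, 0.1, 0]
    - [0, 0, 0, 0, 0, 0, 0]
    - [0, 0, 0, 0, 0, 0, 0]

```text
t: 17.22
tool_pos: [0.5546, 0.1129, 0.0965]
tool_rot: [-0.222, 3.134, -0.0]
contact_force: [-2.7, -0.3, 7.0]
opening: -0.0
```

Call:
jog_arm:
  deltas:
    - [0, 0, 0, 0, 0, 0.15, 0]
    - [0, 0, 0, 0, 0, 0.15, 0]
    - [0, 0, 0, 0, 0, 0, 0]
    - [0, 0, 0, 0, 0, 0, 0]

```text
t: 17.55
tool_pos: [0.5547, 0.1129, 0.0939]
tool_rot: [-0.222, 3.134, -0.0]
contact_force: [-4.4, -0.5, 8.2]
opening: 0.0003
```

Call:
jog_arm:
  deltas:
    - [0, 0, 0, 0, 0, 0.15, 0]
    - [0, 0, 0, 0, 0, 0.15, 0]
    - [0, 0, 0, 0, 0, 0, 0]
    - [0, 0, 0, 0, 0, 0, 0]

```text
t: 17.88
tool_pos: [0.5546, 0.1128, 0.0907]
tool_rot: [-0.222, 3.134, -0.0]
contact_force: [-3.0, -0.5, 7.2]
opening: 0.0001
```

Call:
jog_arm:
  deltas:
    - [0, 0, 0, 0, 0, 0.1, 0]
    - [0, 0, 0, 0, 0, 0.1, 0]
    - [0, 0, 0, 0, 0, 0, 0]
    - [0, 0, 0, 0, 0, 0, 0]

```text
t: 18.22
tool_pos: [0.5546, 0.1129, 0.0878]
tool_rot: [-0.222, 3.133, 0.0]
contact_force: [-0.7, 0.6, 3.4]
opening: 0.0001
```

```bash
python3 - <<'E'
from h import *
p,d=vision.get_image('top');cv2.imwrite('pics/t5.png',cv2.resize(p[160:240,195:330],(800,474),interpolation=cv2.INTER_CUBIC)[:,:,::-1])
hsv=cv2.cvtColor(p,cv2.COLOR_RGB2HSV)[160:205,200:320]
for nm,lo,hi in (('yellow',(22,120,100),(35,255,255)),('red',(0,200,80),(4,255,255))):
    v,u=np.nonzero(cv2.inRange(hsv,lo,hi));u=u+200;v=v+160;print(nm,len(u),np.median(u) if len(u) else 0)
E
```

```text
yellow 93 291.0
red 17 266.0
```

View pics/t5.png

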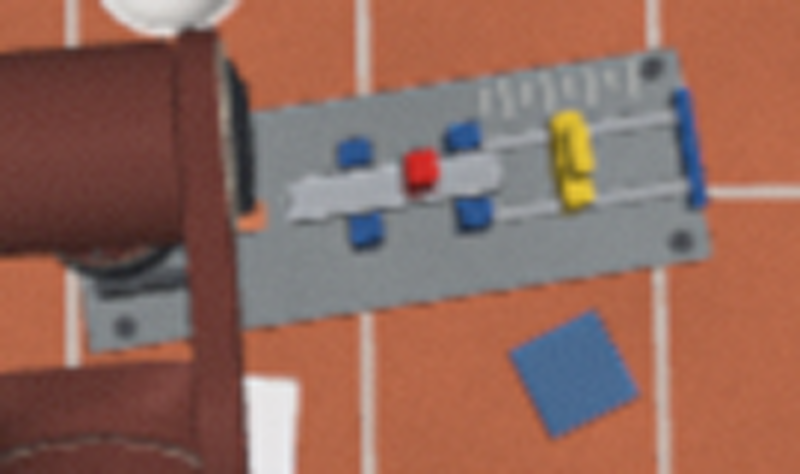

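It fired: the handle is home at (421,172) and the pointer has been thrown to (573,160), past where it started. Lifting clear.

Call:
jog_arm:
  deltas:
    - [0, 0, 0, 0, 0, -0.5, 0]
    - [0, 0, 0, 0, 0, -1.5, 0]
    - [0, 0, 0, 0, 0, -3, 0]
    - [0, 0, 0, 0, 0, -4, 0]
    - [0, 0, 0, 0, 0, -4, 0]
    - [0, 0, 0, 0, 0, -2, 0]
    - [0, 0, 0, 0, 0, 0, 0]
    - [0, 0, 0, 0, 0, 0, 0]
    - [0, 0, 0, 0, 0, 0, 0]
    - [0, 0, 0, 0, 0, 0, 0]

```text
t: 19.1
tool_pos: [0.5531, 0.1127, 0.2346]
tool_rot: [0.221, -3.129, 0.0]
contact_force: [-0.1, -0.4, 0.4]
opening: 0.0005
```

```bash
python3 - <<'E'
from h import *
o=ctrl.get_obs();print(o['t'],o['tool_pos'],o['contact_force'],abs(o['dq']).max())
p,d=vision.get_image('top');hsv=cv2.cvtColor(p,cv2.COLOR_RGB2HSV)[160:205,200:320]
for nm,lo,hi in (('yellow',(22,120,100),(35,255,255)),('red',(0,200,80),(4,255,255))):
    v,u=np.nonzero(cv2.inRange(hsv,lo,hi));print(nm,len(u),np.median(u+200) if len(u) else 0)
if o['tool_pos'][2]>.2: print(ctrl.finish_job())
E
```

```text
19.1 [0.55308421 0.11266881 0.23464318] [-0.10045066 -0.41829552  0.44910141] 0.0037942671486444024
yellow 93 291.0
red 18 265.5
the job is handed in; nothing more can be done
None
```

I took one test blow and handed the job in at about 19 s; no verdict is reported, so this rests on my own readings.

- **Cocking:** I drew the handle back with the closed fingers. The pull rose to 18.5 N and dropped to 11.8 N at the click, at about 42 mm of draw. When I eased forward it fell to nothing, and a wrist picture showed the striker holding.
- **Pointer:** I pushed the fin up until it met its stop, with about 10 N felt there. A wrist picture showed the pointer against the front saddle with the striker still cocked.
- **Firing:** I pressed the button down about 10 mm, and no reading on it was over 9.5 N. The forces are read only at the end of each move, so brief peaks would not show.

The last top picture put the handle back at its rest position. The pointer was still, about 30 mm or more from its stop (estimated from the picture). The arm was 0.23 m up with no contact force. I did not measure the objects around the tester afterwards, but felt no contact with any of them, and no check failed or disagreed.

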